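# Fold down the instrument tray's flap and tuck it under the lip

### The job

Secure the instruments in the blue tray for carrying: with your fingertips, fold the orange flap down over the tray and, keeping it pressed flat, push it toward the black lip until its free edge is fully home beneath that lip, so that it stays shut by itself. Use only pressing and pushing: do not pinch the flap between the fingers, do not lift the instruments, and leave the jars and bottles where they stand. Finish clear of everything.

Things in the scene. Friction and masses are not known exactly. Their poses are not given: they have to be found in the camera images.
- tray: Blue open tray fixed to the bench, 130 (x) by 216 (y) mm, walls 6 mm thick, 40 mm high; origin: centre of its underside, z up. +x points from the hinged side to the lip side. The hinge pin lies along y, 45.5 mm above the bench, at x = -55 mm plus the value of hinge_slide. Steel guides of the pin stand beside the flap at y = +-56 mm, x = -67 to -21 mm, up to 51.5 mm high.
- flap (a joint): Angle of the orange flap about its pin, rad: 0 = folded flat, pi/2 = upright; starts at 0.75 to 1.3. Stiff plate 89 mm long from the pin, 96 wide, 4.5 thick. A light spring lifts it: let go when flat, it rises to about 0.6 rad unless its edge is under the lip; tucked, it rests against the lip at up to 0.1 rad. Folding takes about 1 N at mid length.
- hinge_slide (a joint): Travel of pin and flap along the tray's +x in its slots, m: 0 = drawn back, 0.024 = fully home. Starts at 0 to 0.003, stays where left; about 2 N moves it. At 0 the folded edge ends 12 mm short of the lip's bar; home, it lies 12 mm beneath it. Flap and lip are solid to each other: the edge passes beneath only within 0.07 rad of flat; pushed forward too early it lands on top.
- step (a point): On the flap's outer (upper, when folded) face, 52 mm from the pin, mid width: foot of the push step, a ridge 7 mm high across the whole flap, square towards the hinge, sloping to the free edge. Fingertips between pin and step can press the flap down and push forward on the step. x axis: along the flap from pin to free edge; z out of the outer face.
- flap_edge (a point): Middle of the flap's free edge, 89 mm from the pin; axes as point step.
- lip_mouth (a point): Middle of the lower front edge of the black lip; axes as the tray. The lip is a bar 104 mm wide along the +x wall, at tray x = 46 to 64 mm, underside 53.5 mm and top 58.5 mm above the bench; in front a small flare rises to 62 mm at tray x = 40 mm.
- flap_outer: The orange outer plate of the flap, with the step; origin on the hinge pin at mid width, x towards the free edge, z out of the outer face. The outer face lies 1.75 mm from the pin's axis.
- flap_inner: The white lining, 74 by 88 by 2 mm, on the flap's inner face (the face that looks down into the tray when folded); origin as flap_outer.
- tray_spoon: Steel spoon, 30 by 160 by 18 mm, lying loose in the tray along the tray's y; origin: centre of its underside, z up
- tray_tweezers: Steel tweezers, 11 by 132 by 10 mm, lying loose in the tray along the tray's y; origin: centre of its underside, z up
- white_jar: Bystander: white screw-lid jar, 70 mm across, 100 mm high; origin: centre of its underside, z up
- yellow_lid_jar: Bystander: white jar with yellow lid, 72 mm across, 74 mm high; origin: centre of its underside, z up
- red_lid_jar: Bystander: white jar with red lid, 68 mm across, 65 mm high; origin: centre of its underside, z up
- blue_cap_bottle: Bystander: white bottle with blue cap, 66 mm across, 130 mm high; origin: centre of its underside, z up
Things that resemble listed ones, but are neither listed nor needed, are in the scene too. Of the things that look like the tray_spoon, the larger one is meant.

How it is judged:
By the outcome, as a careful person would: the job done as asked, in the order asked, and still so for the second after the job is handed in, with the robot touching nothing.
It also fails if it takes over 35 s, if anything falls off the work surface, if the arm or the gripper's body presses on something with over 40 N, if the wrist force passes 120 N, or if a joint passes its speed limit or range.

### The arm

A 6-joint arm with a two-finger parallel gripper is mounted at the origin on a cart in front of the work surface, level with it; the furniture and walls round the work are solid. World frame = base frame: x ahead of the robot, y to its left, z up, the work surface at z = 0. Lengths are in m, angles in rad, forces in N, time in s.
With the tool pointing down it reaches from about 0.35 to 0.775 m from the base axis. Payload 7.3 kg.
Tool frame: the origin (TCP) lies at the very end of the fingers, on their centre line; the grasp point (between the pads) lies 19 mm behind it; z points along the fingers, y is the line along which they close (so a half turn about z gives the same grasp; the last joint's range is limited). The gripper opens to 92 mm and grips with 3 to 60 N. Pads are 19 mm wide; open, the fingers measure 130 mm over their backs; the gripper's body (75 mm by 190 mm) begins 47 mm behind the grasp point.
Start: joints at [1.034, 0.342, 1.524, -0, 1.275, -0.146], TCP at [0.2, 0.485, 0.227] pointing down, gripper open.
Joint ranges: [-2.53, 2.53], [-0.77, 2.02], [0.04, 2.7], [-1, 4.14], [0.28, 2.66], [-3.11, 3.11]. Speed limits (rad/s): [2.57, 2.57, 3.14, 3.14, 3.14, 3.14].

### API

Orientations are given as [roll, pitch, yaw] about the fixed x, y, z axes, in that order (R = Rz(yaw) Ry(pitch) Rx(roll)).
In Python, from cell import * gives the robot as it stands.
- The arm moves only by the tool step_arm, never from a script. Its argument "commands" is a list of rows, each a list of 7 numbers: the opening, from 0 (shut) to 1 (fully open), then the shift along the world's x, y, z in cm, then the turn, a rotation vector about the world's x, y, z in rad. A call has 1 to 5 rows; each row is the pose to reach, as a shift and turn from the pose commanded when the call began; what a row does not reach only later rows make up. A row lasts 1/12 s, in which the tool goes at most 41.7 mm and 7.16 degrees, less where a joint would pass 70% of its speed; a pose out of reach is approached as far as the arm can. A call with a gripper value outside its range is refused whole. The fingers move at their own pace and stop on an object; "grip_force" is the grip in N (left out, the last holds). Time passes only in rows, so rows that repeat a pose let the fingers close. It gives the time, the measured TCP pose, the force, the opening and the grip force at its end, in the units of the state.
- observe(): the state, without advancing time (a new reading comes with each control period).
- read_camera(name): name is "scene" or "top" or "wrist"; returns the picture (480x640x3 uint8, red, green, blue); there is no depth.
- camera_model(name): a dict with "vfov" (degrees; the focal length in pixels is half the picture's height over the tangent of half this angle, whatever the lens; pixels are square), "cx", "cy" (the principal point, pixels), "world_to_cam" (4x4, takes a point from world to camera coordinates). Camera axes: x right, y up, looking along -z (the intrinsics and any distortion apply to the point x, -y, -z); pixel columns grow to the right and rows downward; lengths in m; the calibration is good to about 2 mm. A picture is of the moment at which its call begins: read the wrist's pose just before it. camera_model takes no time and is no camera call; for the wrist camera it gives the pose at the moment of the call.
- hand_in(): hands the job in; it is judged then, once.
The state is a dict: "time": time; "qpos": joint angles; "qvel": joint speeds; "joint_efforts": joint torques, N m; "tool_pos": TCP position; "tool_rot": TCP orientation; "contact_force": force on the tool from outside, world axes, zero at the start; "torque": the same for the moment, N m; "opening": finger opening in m; "grip_force": force on a finger pad.
Only numpy, scipy, OpenCV 4.12 (cv2) and the standard library are available. Lean on these libraries where they do the work, as an engineer would, in place of code of your own. Each camera call takes 0.05 s, during which the arm holds its last target. There are 200 camera calls.

## Working session

There is one attempt and no reset: what is moved stays moved. The work goes in short steps, Python scripts to look and compute and a tool call to move; the robot and the scene stay as the last step left them, time stands still between calls to the robot, and variables do not carry over. Pictures are saved under pics/ and viewed, at most 10 in all, crops included, and the job is handed in when it is done.

Besides the shell and the picture viewer there is one more tool, called after "Request:" in YAML: its name, and indented under it one key for each argument. step_arm: Moves the arm, as the interface text tells. Its arguments: {"type":"object","properties":{"commands":{"type":"array"},"grip_force":{"type":"number"}},"required":["commands"]}

```bash
mkdir -p pics; python3 - <<'E'
from cell import *
import cv2
for n in ("scene","top"):
    im=read_camera(n); cv2.imwrite(f"pics/{n}0.png",im[:,:,::-1])
    m=camera_model(n); print(n,m)
o=observe(); print(o['time'],o['tool_pos'],o['tool_rot'],o['contact_force'],o['opening'])
E
```

```text
scene {'vfov': 43.79114573069119, 'cx': 329.6294054198161, 'cy': 254.70702286494065, 'world_to_cam': array([[ 0.63282828, -0.77411613,  0.0165104 , -0.22426956],
       [ 0.56092902,  0.47304141,  0.67940449, -0.39200073],
       [-0.53374808, -0.42068521,  0.73357818, -0.99691221],
       [ 0.        ,  0.        ,  0.        ,  1.        ]])}
top {'vfov': 56.99558106723024, 'cx': 315.1025790792587, 'cy': 244.96597584015288, 'world_to_cam': array([[-0.03053076, -0.99950697, -0.00732678,  0.157703  ],
       [ 0.98711074, -0.0313026 ,  0.15694758, -0.54114368],
       [-0.15709955, -0.00244062,  0.98757976, -0.9818141 ],
       [ 0.        ,  0.        ,  0.        ,  1.        ]])}
0.1 [0.19979669 0.48510435 0.22613021] [-3.14024618e+00 -1.62713488e-04  2.75079086e+00] [-0.17424117 -0.10594772 -1.02666874] 0.09173738576969756
```

View pics/scene0.png

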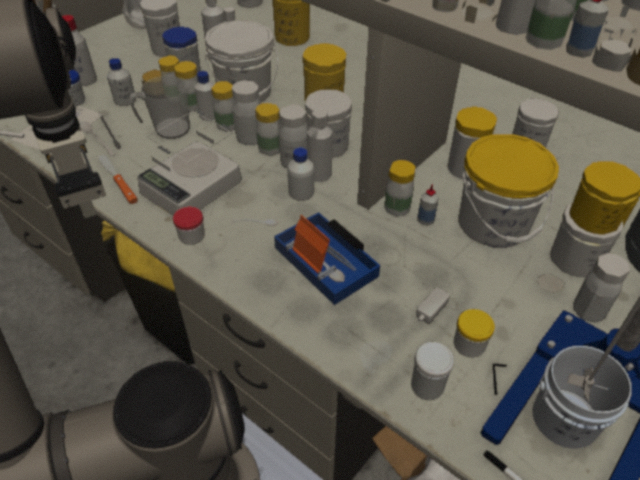

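View pics/top0.png

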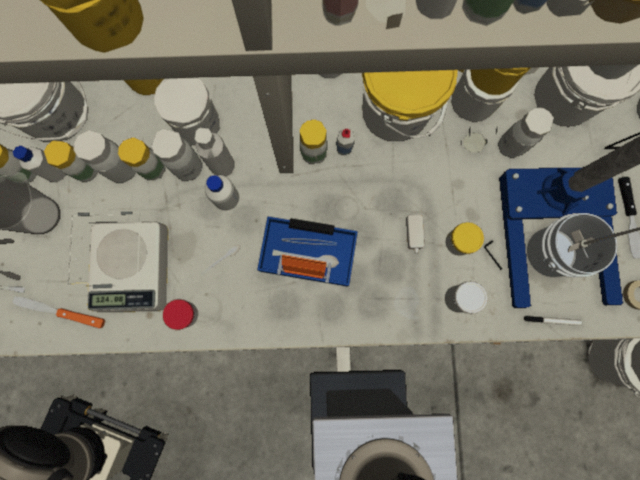

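The scene view shows the blue tray at about (327,256), orange flap raised at (311,245), and the black lip at (346,234). In the top view the tray is at (308,251), the lip at (312,226), the flap at (303,265). Lookalikes: the blue stand at (560,230) and orange knife at (80,318) are neither listed nor needed. The tray with flap and lip is unique.

```bash
cat > h.py <<'E'
import numpy as np, cv2
def ray(m,px):
    f=240/np.tan(np.radians(m['vfov'])/2); W=m['world_to_cam']
    px=np.atleast_2d(px).astype(float)
    d=np.c_[(px[:,0]-m['cx'])/f,-(px[:,1]-m['cy'])/f,-np.ones(len(px))]
    return -W[:3,:3].T@W[:3,3], d@W[:3,:3]
def onz(m,px,z):
    c,d=ray(m,px); return c+d*((z-c[2])/d[:,2])[:,None]
def proj(m,P):
    f=240/np.tan(np.radians(m['vfov'])/2); W=m['world_to_cam']
    q=np.atleast_2d(P)@W[:3,:3].T+W[:3,3]
    return np.c_[m['cx']-f*q[:,0]/q[:,2], m['cy']+f*q[:,1]/q[:,2]]
def mask(im,kind):
    h=cv2.cvtColor(im,cv2.COLOR_RGB2HSV); H,S,V=cv2.split(h)
    if kind=='blue': return ((H>100)&(H<130)&(S>120)&(V>40)).astype(np.uint8)
    if kind=='orange': return ((H<16)&(S>150)&(V>100)).astype(np.uint8)
    if kind=='black': return (V<50).astype(np.uint8)
def comp(mk,roi):
    x0,y0,x1,y1=roi; z=np.zeros_like(mk); z[y0:y1,x0:x1]=mk[y0:y1,x0:x1]
    n,l,s,c=cv2.connectedComponentsWithStats(z); i=1+np.argmax(s[1:,4]); 
    return np.argwhere(l==i)[:,::-1]
E
python3 - <<'E'
from h import *; from cell import *
im=cv2.imread('pics/top0.png')[:,:,::-1].copy(); m=camera_model('top')
print(m.keys(), ray(m,[0,0])[0])
roi=(230,190,390,310)
for k,z in(('blue',.04),('black',.0585)):
    p=comp(mask(im,k),roi); P=onz(m,p,z)[:,:2].astype(np.float32)
    r=cv2.minAreaRect(P); print(k,len(p),p.min(0),p.max(0),r, cv2.boxPoints(r).tolist())
p=comp(mask(im,'orange'),roi); print(p.min(0),p.max(0), cv2.minAreaRect(p.astype(np.float32)))
s=cv2.imread('pics/scene0.png')[:,:,::-1].copy(); ms=camera_model('scene')
p=comp(mask(s,'orange'),(260,190,400,310)).astype(np.int32)
print(cv2.approxPolyDP(cv2.convexHull(p),3,True).reshape(-1,2).tolist())
a=np.hstack([cv2.resize(x,(400,400),interpolation=cv2.INTER_CUBIC) for x in (im[200:300,258:358],s[200:310,270:380])])
cv2.imwrite('pics/crop0.png',a[:,:,::-1])
E
```

```text
dict_keys(['vfov', 'cx', 'cy', 'world_to_cam']) [0.38474098 0.13828981 1.05570638]
blue 3135 [258 217] [356 285] ((0.5339807271957397, 0.15950554609298706), (0.21273399889469147, 0.12881359457969666), 78.53499603271484) [[0.44971656799316406, 0.06806305795907974], [0.5759598612785339, 0.04245886951684952], [0.6182448863983154, 0.250948041677475], [0.49200159311294556, 0.2765522301197052]]
black 456 [270 219] [353 234] ((0.5868246555328369, 0.14780165255069733), (0.1937311440706253, 0.02127472683787346), 78.81430053710938) [[0.5575984716415405, 0.05483972281217575], [0.5784690380096436, 0.05071263760328293], [0.6160508394241333, 0.2407635748386383], [0.5951802730560303, 0.24489066004753113]]
[282 255] [325 277] ((302.5946044921875, 266.4324645996094), (44.058929443359375, 16.111101150512695), 9.462322235107422)
[[322, 254], [298, 234], [296, 227], [301, 216], [327, 239]]
```

View pics/crop0.png

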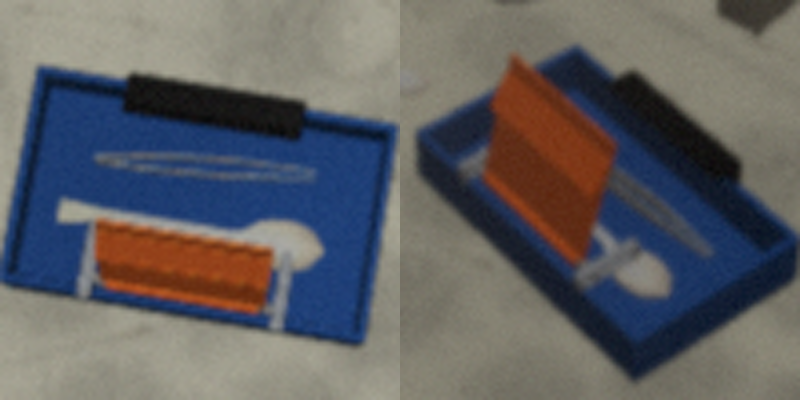

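The crop confirms the choice: blue tray, orange flap leaning up with its step facing the robot, black lip on the far wall. The larger spoon and the tweezers lie inside. The tray is centred near (0.534, 0.160) with yaw about -0.20. Going above the hinge side for a close look.

Request:
step_arm:
  commands:
    - [0.33,26,-31,-2,0,0,0.19]
    - [0.33,26,-31,-2,0,0,0.19]
    - [0.33,26,-31,-2,0,0,0.19]
    - [0.33,26,-31,-2,0,0,0.19]
    - [0.33,26,-31,-2,0,0,0.19]

```text
time: 0.52
tool_pos: [0.3317, 0.3275, 0.2164]
tool_rot: [-3.141, -0.0, 2.942]
contact_force: [0.7, 0.2, -0.9]
opening: 0.0631
grip_force: 0.0
```

```bash
python3 -c "
from cell import *
o=observe();print(o['tool_pos'],o['tool_rot'],o['time'])"
```

```text
[0.33174812 0.32748972 0.21635127] [-3.14132063e+00 -2.77939652e-04  2.94161321e+00] 0.5167
```

Request:
step_arm:
  commands:
    - [0.33,12.8,-15.2,-1,0,0,0]
    - [0.33,12.8,-15.2,-1,0,0,0]
    - [0.33,12.8,-15.2,-1,0,0,0]
    - [0.33,12.8,-15.2,-1,0,0,0]
    - [0.33,12.8,-15.2,-1,0,0,0]

```text
time: 0.93
tool_pos: [0.4606, 0.1745, 0.2063]
tool_rot: [-3.141, -0.0, 2.94]
contact_force: [0.7, 0.5, -0.8]
opening: 0.0319
grip_force: 0.0
```

```bash
python3 - <<'E'
from h import *; from cell import *
o=observe();print(o['tool_pos'],o['tool_rot'],o['time'],o['contact_force'])
m=camera_model('wrist'); w=read_camera('wrist'); np.save('m1.npy',m,allow_pickle=True)
cv2.imwrite('pics/w1.png',w[:,:,::-1]); print(m)
E
```

```text
[0.46058984 0.17448404 0.20628373] [-3.14113589e+00 -2.49221593e-05  2.93950065e+00] 0.9333 [ 0.73852235  0.46723448 -0.8491005 ]
{'vfov': 60.65461824047633, 'cx': 314.8264222290541, 'cy': 242.40747599162674, 'world_to_cam': array([[ 2.00961029e-01,  9.79599095e-01, -5.26987735e-04,
        -2.63385323e-01],
       [-9.42366421e-01,  1.93175926e-01, -2.73182340e-01,
         4.29643965e-01],
       [-2.67507371e-01,  5.53956197e-02,  9.61962126e-01,
        -2.57358345e-01],
       [ 0.00000000e+00,  0.00000000e+00,  0.00000000e+00,
         1.00000000e+00]])}
```

View pics/w1.png

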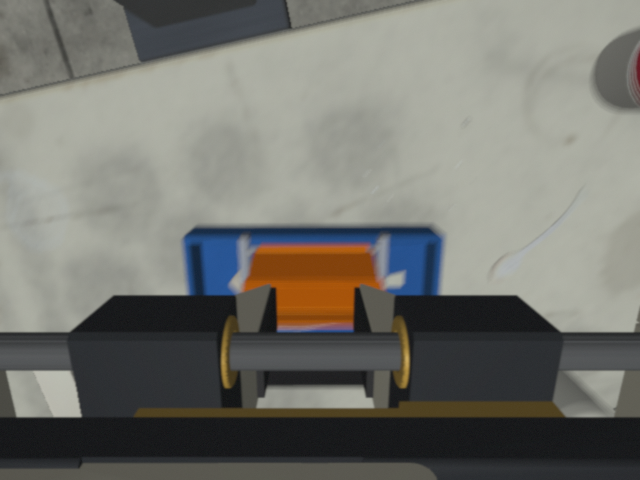

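The wrist view shows the flap centred between the fingers: flap columns 245–385, fingers 258–372. The tray's near rim has corners at about (186,232) and (440,232), and the flap's base is at row 245. Now to check the tray pose and get the flap angle.

```bash
python3 - <<'E'
from h import *; from cell import *
m=np.load('m1.npy',allow_pickle=True).item(); w=cv2.imread('pics/w1.png')[:,:,::-1].copy()
b=mask(w,'blue'); p=comp(b,(150,200,480,296))
for z,q in ((.04,[[186,238],[440,238]]),): print(onz(m,q,z), p.min(0),p.max(0))
# near rim: top row of blue per column
xs=range(200,430,5); e=[[x,np.where(b[200:300,x])[0][0]+200] for x in xs]
P=onz(m,e,.04); k=np.polyfit(P[:,1],P[:,0],1); print('yaw',-k[0],'line',k, 'rowrange',[e[0],e[-1]])
# row profile at centre column of blue/orange
for x in (215,313): print(x,[(r,w[r,x].tolist()) for r in range(222,262,3)])
T=np.array([.534,.1595]); yaw=-.2
c,s=np.cos(yaw),np.sin(yaw); R=np.array([[c,-s,0],[s,c,0],[0,0,1]])
ms=camera_model('scene')
for px,y in (([301,216],.048),([327,239],-.048),([298,234],.048),([322,254],-.048)):
    C,d=ray(ms,px); C=R.T@(C-[*T,0]); d=d[0]@R; t=(y-C[1])/d[1]; q=C+t*d
    print(px,q.round(4), 'ang',np.arctan2(q[2]-.0455,q[0]+.055).round(3),'len',np.hypot(q[2]-.0455,q[0]+.055).round(4))
mt=camera_model('top')
def tp(x,y,z): return np.array([*T,0])+R@[x,y,z]
pts=[tp(x,y,.04) for x in(-.065,.065) for y in(-.108,.108)]+[tp(.04,y,.062) for y in(-.052,.052)]
print(proj(mt,pts).round(1).tolist()); print(proj(m,pts[:2]).round(1).tolist())
for th in (.7,.8,.9,1.,1.1,1.2,1.3):
    E=[tp(-.055+.089*np.cos(th),y,.0455+.089*np.sin(th)) for y in(-.048,.048)]
    print(th,proj(mt,E).round(1).tolist(),proj(ms,E).round(1).tolist())
E
```

```text
[[0.45437614 0.06775728 0.04      ]
 [0.49622847 0.27191836 0.04      ]] [185 228] [441 295]
yaw -0.20418796276706636 line [0.20418796 0.4328231 ] rowrange [[200, np.int64(229)], [425, np.int64(229)]]
215 [(222, [155, 157, 148]), (225, [121, 124, 122]), (228, [58, 67, 81]), (231, [25, 45, 70]), (234, [30, 56, 91]), (237, [33, 70, 120]), (240, [41, 84, 143]), (243, [43, 85, 146]), (246, [40, 85, 147]), (249, [41, 85, 148]), (252, [40, 85, 147]), (255, [41, 84, 147]), (258, [42, 85, 148]), (261, [42, 85, 148])]
313 [(222, [148, 149, 142]), (225, [114, 117, 116]), (228, [51, 62, 77]), (231, [27, 46, 69]), (234, [27, 55, 91]), (237, [36, 71, 120]), (240, [42, 79, 132]), (243, [104, 78, 107]), (246, [163, 92, 70]), (249, [179, 96, 17]), (252, [160, 87, 19]), (255, [130, 66, 10]), (258, [130, 66, 11]), (261, [130, 66, 10])]
[301, 216] [-0.0294  0.048   0.1252] ang 1.259 len 0.0837
[327, 239] [-0.0364 -0.048   0.1368] ang 1.37 len 0.0932
[298, 234] [-0.0387  0.048   0.0768] ang 1.091 len 0.0353
[322, 254] [-0.049  -0.048   0.1007] ang 1.463 len 0.0555
[[348.8, 285.9], [256.3, 270.2], [357.5, 231.0], [266.7, 215.9], [332.4, 235.7], [287.6, 228.3]]
[[182.7, 231.9], [447.1, 231.3]]
0.7 [[329.2, 244.1], [285.9, 236.8]] [[345.0, 239.9], [316.6, 215.1]]
0.8 [[328.8, 246.3], [285.2, 239.0]] [[342.9, 239.0], [314.4, 214.2]]
0.9 [[328.4, 248.9], [284.5, 241.6]] [[340.6, 238.4], [312.0, 213.5]]
1.0 [[327.9, 251.9], [283.7, 244.5]] [[338.0, 238.2], [309.3, 213.2]]
1.1 [[327.3, 255.1], [282.9, 247.7]] [[335.1, 238.4], [306.5, 213.2]]
1.2 [[326.7, 258.7], [282.0, 251.1]] [[332.1, 238.9], [303.4, 213.6]]
1.3 [[326.1, 262.4], [281.2, 254.8]] [[328.9, 239.8], [300.3, 214.3]]
```

Flap angle is about 1.28 rad, consistent in both views. Plan: first press near the free edge down to about 0.5 rad, then re-seat the fingertips behind the step.

Request:
step_arm:
  commands:
    - [0.33,0.6,-0.1,-3,0,0,0]
    - [0.33,1,-0.2,-6,0,0,0]
    - [0.33,1.1,-0.2,-8.3,0,0,0]
    - [0.33,1.1,-0.2,-8.3,0,0,0]
    - [0.33,2,-0.4,-8.3,0,0,0]

```text
time: 1.4
tool_pos: [0.4773, 0.1733, 0.1229]
tool_rot: [-3.14, -0.004, 2.942]
contact_force: [0.1, 0.1, 0.8]
opening: 0.0302
grip_force: 0.0
```

Request:
step_arm:
  commands:
    - [0.33,0.8,-0.2,0,0,0,0]
    - [0.33,1.6,-0.3,-0.2,0,0,0]
    - [0.33,2.4,-0.5,-0.6,0,0,0]
    - [0.33,3.1,-0.6,-1.0,0,0,0]
    - [0.33,3.1,-0.6,-1.0,0,0,0]

```text
time: 1.82
tool_pos: [0.5117, 0.1668, 0.1133]
tool_rot: [3.141, 0.001, 2.94]
contact_force: [-0.0, -0.7, 0.1]
opening: 0.0302
grip_force: 0.0
```

```bash
python3 - <<'E'
from h import *; from cell import *
s=read_camera('scene'); o=observe(); print(o['tool_pos'],o['tool_rot'],o['contact_force'])
t=read_camera('top')
a=np.hstack([cv2.resize(x,(400,400),interpolation=cv2.INTER_CUBIC) for x in (t[200:300,258:358],s[200:310,270:380])])
cv2.imwrite('pics/crop1.png',a[:,:,::-1])
E
```

```text
[0.51074267 0.16686824 0.11334769] [-3.14156725e+00 -2.40516882e-04  2.94023843e+00] [ 0.56655076 -1.13673064 -0.26523346]
```

View pics/crop1.png

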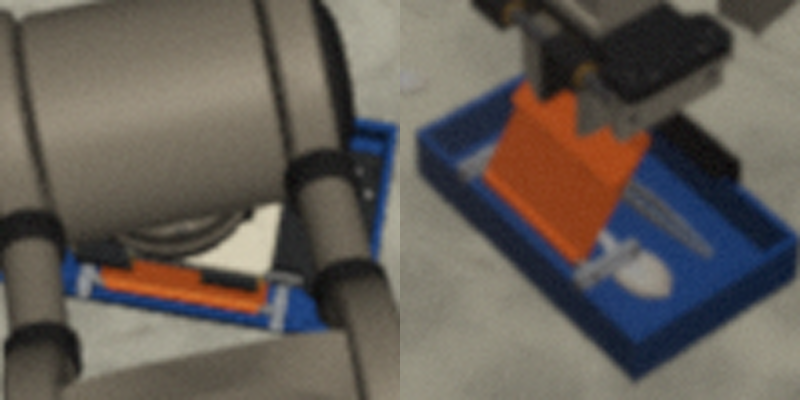

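The two fingertips rest on the flap's outer part, near (580,100) in the right crop, and the flap is at about 0.95 rad. The instruments are untouched. Continuing the arc.

Request:
step_arm:
  commands:
    - [0.33,0.9,-0.2,-0.6,0,0,0]
    - [0.33,1.7,-0.3,-1.2,0,0,0]
    - [0.33,2.3,-0.5,-1.9,0,0,0]
    - [0.33,2.9,-0.6,-2.7,0,0,0]
    - [0.33,3.2,-0.65,-3.4,0,0,0]

```text
time: 2.33
tool_pos: [0.543, 0.1603, 0.0784]
tool_rot: [-3.142, -0.0, 2.94]
contact_force: [0.7, -0.4, 0.9]
opening: 0.0303
grip_force: 0.2
```

Request:
step_arm:
  commands:
    - [0.33,0,0,0,0,0,0]
    - [0.33,-1,0.2,1.5,0,0,0]
    - [0.33,-4,0.8,2.5,0,0,0]
    - [0.33,-5,1,2.5,0,0,0]
    - [0.33,-5,1,2.5,0,0,0]

```text
time: 2.75
tool_pos: [0.4901, 0.1711, 0.1049]
tool_rot: [-3.141, -0.001, 2.942]
contact_force: [0.3, -0.3, 0.2]
opening: 0.0302
grip_force: 0.0
```

```bash
python3 - <<'E'
from h import *; from cell import *
s=read_camera('scene'); o=observe(); print(o['tool_pos'],o['contact_force'])
m=camera_model('wrist'); w=read_camera('wrist')
a=np.hstack([cv2.resize(w,(400,400)),cv2.resize(s[200:310,270:380],(400,400),interpolation=cv2.INTER_CUBIC)])
cv2.imwrite('pics/crop2.png',a[:,:,::-1])
E
```

```text
[0.49172548 0.17089525 0.10485839] [ 0.51401494 -0.11110133 -0.20017562]
```

View pics/crop2.png

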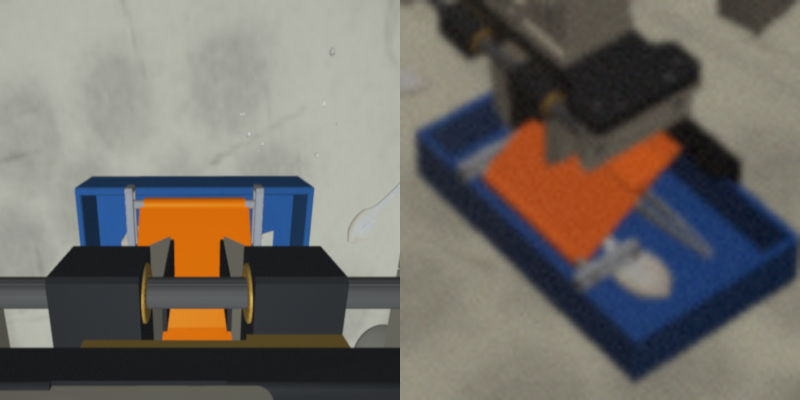

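The flap rests at about 0.6 rad, square and centred between the fingers, with its free edge near (640,150) in the right crop, short of the lip. Now pressing between pin and step.

Request:
step_arm:
  commands:
    - [0.33,1.2,-0.25,-1,0,0,0]
    - [0.33,1.2,-0.25,-2.4,0,0,0]
    - [0.33,1.2,-0.25,-3.5,0,0,0]
    - [0.33,1.5,-0.3,-4.1,0,0,0]
    - [0.33,1.7,-0.35,-4.6,0,0,0]

```text
time: 3.27
tool_pos: [0.5098, 0.1668, 0.0576]
tool_rot: [-3.141, -0.001, 2.94]
contact_force: [-1.3, -0.3, 0.8]
opening: 0.0305
grip_force: 0.5
```

Request:
step_arm:
  commands:
    - [0.33,0.1,0,-0.4,0,0,0]
    - [0.33,0.2,-0.05,-0.8,0,0,0]
    - [0.33,0.2,-0.05,-1.0,0,0,0]
    - [0.33,0.2,-0.05,-1.1,0,0,0]
    - [0.33,0.2,-0.05,-1.1,0,0,0]

```text
time: 3.68
tool_pos: [0.5116, 0.1667, 0.0478]
tool_rot: [3.141, 0.001, 2.941]
contact_force: [0.7, -0.4, 0.4]
opening: 0.0304
grip_force: 0.3
```

```bash
python3 - <<'E'
from h import *; from cell import *
s=read_camera('scene'); o=observe(); print(o['time'],o['tool_pos'],o['contact_force'])
w=read_camera('wrist')
a=np.hstack([cv2.resize(w,(400,400)),cv2.resize(s[200:310,270:380],(400,400),interpolation=cv2.INTER_CUBIC)])
cv2.imwrite('pics/crop3.png',a[:,:,::-1])
E
```

```text
3.7333 [0.51145709 0.1666766  0.04795577] [ 0.68913814 -0.53538715  0.72397349]
```

View pics/crop3.png

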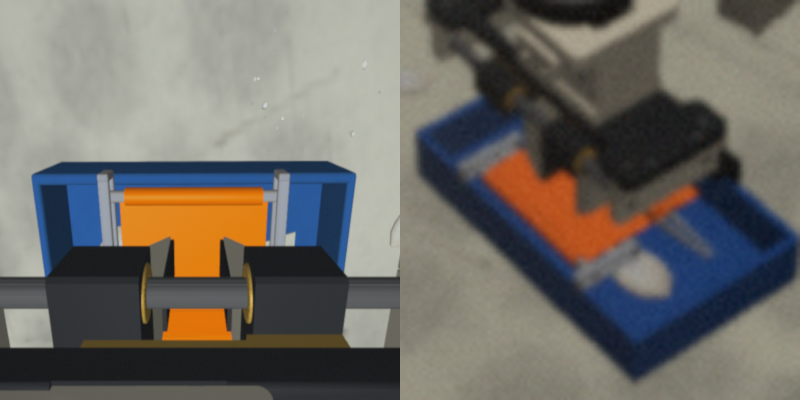

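The flap looks nearly flat, with the fingertips behind the step. Pressing a little further to feel the stop.

Request:
step_arm:
  commands:
    - [0.33,0,0,-0.1,0,0,0]
    - [0.33,0,0,-0.1,0,0,0]
    - [0.33,0,0,-0.2,0,0,0]
    - [0.33,0,0,-0.2,0,0,0]

```text
time: 4.12
tool_pos: [0.5118, 0.1667, 0.0471]
tool_rot: [3.141, 0.002, 2.941]
contact_force: [-2.8, -1.5, 10.7]
opening: 0.0302
grip_force: 5.3
```

Flat at z = 47.1 mm with a firm stop, matching the 47.25 mm expected. Now pushing forward while pressed.

Request:
step_arm:
  commands:
    - [0.33,0.4,-0.08,0.04,0,0,0]
    - [0.33,0.8,-0.16,0.04,0,0,0]
    - [0.33,1.2,-0.24,0.04,0,0,0]
    - [0.33,1.4,-0.28,0.04,0,0,0]
    - [0.33,1.6,-0.32,0.04,0,0,0]

```text
time: 4.53
tool_pos: [0.5275, 0.1635, 0.0472]
tool_rot: [3.141, 0.001, 2.941]
contact_force: [-2.1, 0.1, 9.4]
opening: 0.0305
grip_force: 4.5
```

Request:
step_arm:
  commands:
    - [0.33,0.2,-0.04,0,0,0,0]
    - [0.33,0.4,-0.08,0,0,0,0]
    - [0.33,0.6,-0.12,0,0,0,0]
    - [0.33,0.8,-0.16,0,0,0,0]
    - [0.33,1,-0.2,0,0,0,0]

```text
time: 4.95
tool_pos: [0.5356, 0.1618, 0.0469]
tool_rot: [-3.141, -0.003, 2.941]
contact_force: [-10.3, 1.2, 13.3]
opening: 0.0303
grip_force: 7.0
```

```bash
python3 - <<'E'
from h import *; from cell import *
s=read_camera('scene'); o=observe(); print(o['time'],o['tool_pos'],o['contact_force'])
w=read_camera('wrist')
a=np.hstack([cv2.resize(w,(400,400)),cv2.resize(s[200:310,270:380],(400,400),interpolation=cv2.INTER_CUBIC)])
cv2.imwrite('pics/crop4.png',a[:,:,::-1])
E
```

```text
5.0 [0.53570994 0.16179374 0.04696528] [-7.51885059  0.64658655 13.42704536]
```

View pics/crop4.png

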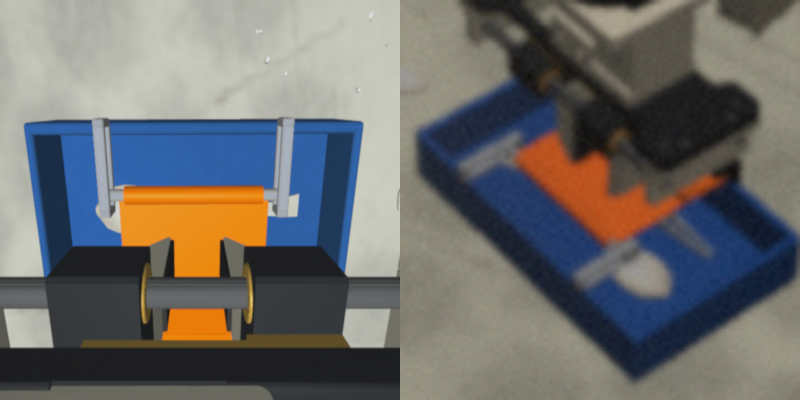

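The flap moved with the fingers: its pin is at row 192 of the left view, near the front end of the guides. That is about 24 mm of travel, and the resistance is now rising. Pushing a bit more to confirm it is home.

Request:
step_arm:
  commands:
    - [0.33,0.2,-0.04,0,0,0,0]
    - [0.33,0.4,-0.08,0,0,0,0]
    - [0.33,0.6,-0.12,0,0,0,0]
    - [0.33,0.8,-0.16,0,0,0,0]
    - [0.33,0.8,-0.16,0,0,0,0]

```text
time: 5.47
tool_pos: [0.5436, 0.1602, 0.0469]
tool_rot: [-3.141, -0.003, 2.941]
contact_force: [-7.0, 0.2, 11.2]
opening: 0.0306
grip_force: 5.5
```

Request:
step_arm:
  commands:
    - [0.33,0.2,-0.04,0,0,0,0]
    - [0.33,0.4,-0.08,0,0,0,0]
    - [0.33,0.6,-0.12,0,0,0,0]
    - [0.33,0.6,-0.12,0,0,0,0]

```text
time: 5.8
tool_pos: [0.545, 0.1598, 0.0463]
tool_rot: [-3.14, -0.013, 2.941]
contact_force: [-19.4, 4.2, 19.1]
opening: 0.0303
grip_force: 13.5
```

The fingers are stopped on the step at 19 N with the flap home. Unloading and lifting straight up.

Request:
step_arm:
  commands:
    - [0.33,-0.3,0.06,0.1,0,0,0]
    - [0.33,-0.4,0.08,0.4,0,0,0]
    - [0.33,-0.4,0.08,2,0,0,0]
    - [0.33,-0.4,0.08,5,0,0,0]
    - [0.33,-0.4,0.08,8,0,0,0]

```text
time: 6.22
tool_pos: [0.546, 0.1594, 0.126]
tool_rot: [-3.141, -0.003, 2.941]
contact_force: [1.3, 0.9, -0.5]
opening: 0.0302
grip_force: 0.0
```

Request:
step_arm:
  commands:
    - [0.33,-6,3,4,0,0,0]
    - [0.33,-14,16,5,0,0,0]
    - [0.33,-14,16,5,0,0,0]
    - [0.33,-14,16,5,0,0,0]
    - [0.33,-20,24,5,0,0,0]

```text
time: 6.63
tool_pos: [0.415, 0.3087, 0.1706]
tool_rot: [3.14, 0.001, 2.94]
contact_force: [0.3, 0.2, -0.2]
opening: 0.0301
grip_force: 0.0
```

Request:
step_arm:
  commands:
    - [0.33,-5,9,0,0,0,0]
    - [0.33,-5,9,0,0,0,0]
    - [0.33,-5,9,0,0,0,0]
    - [0.33,-5,9,0,0,0,0]

```text
time: 6.97
tool_pos: [0.3634, 0.4007, 0.1695]
tool_rot: [3.141, -0.001, 2.946]
contact_force: [-1.2, 0.1, -0.3]
opening: 0.0301
grip_force: 0.0
```

```bash
python3 - <<'E'
from h import *; from cell import *
s=read_camera('scene'); t=read_camera('top'); o=observe(); print(o['time'],o['tool_pos'],o['contact_force'])
a=np.hstack([cv2.resize(x,(400,400),interpolation=cv2.INTER_CUBIC) for x in (t[200:300,258:358],s[200:310,270:380])])
cv2.imwrite('pics/crop5.png',a[:,:,::-1])
p=comp(mask(t,'orange'),(230,190,390,310)); print(p.min(0),p.max(0))
T=np.array([.5355,.1592]); c,sn=np.cos(-.2),np.sin(-.2); R=np.array([[c,-sn],[sn,c]])
q=(onz(camera_model('top'),p,.047)[:,:2]-T)@R; print('orange tray x',np.percentile(q[:,0],[.5,99.5]),'y',np.percentile(q[:,1],[.5,99.5]))
E
```

```text
7.0667 [0.36553055 0.39768873 0.16925401] [ 0.51011685 -0.41281737  0.07889498]
[286 228] [330 267]
orange tray x [-0.0344      0.04355277] y [-0.04625503  0.04707849]
```

View pics/crop5.png

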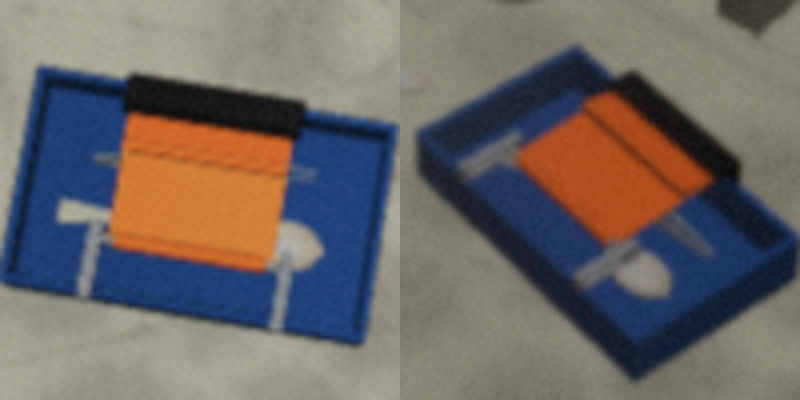

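The flap lies flat with its free edge hidden under the black lip. Its rear edge is at tray x ≈ -34 mm, so the pin is home at about -31. The instruments and jars are undisturbed and the arm is clear.

```bash
python3 -c "
from cell import *
print(hand_in())"
```

```text
the job is handed in; nothing more can be done
None
```

The orange flap is folded flat with its free edge under the black lip; it stayed shut after the fingers let go, and I handed the job in at about 7 s with the arm clear of everything.

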